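Wipe the rail offcuts off the sloped desk into the chip tray

ROBOT

A 6-joint arm with a two-finger parallel gripper is mounted at the origin on a cart in front of the work surface, level with it; the furniture and walls round the work are solid. World frame = base frame: x ahead of the robot, y to its left, z up, the work surface at z = 0. Lengths are in m, angles in rad, forces in N, time in s.
With the tool pointing down it reaches from about 0.2 to 0.875 m from the base axis. Payload 3.4 kg.
Tool frame: the origin (TCP) lies between the finger pads; the fingertips stand 25 mm ahead of it and the grasp point (between the pads) lies 6 mm ahead of it (r.nose_length is the z of the fingertips in the tool frame, in m); z points along the fingers, y is the line along which they close (so a half turn about z gives the same grasp; the last joint's range is limited). The gripper opens to 94 mm and grips with 3 to 60 N. Pads are 16 mm wide; open, the fingers measure 119 mm over their backs; the gripper's body (75 mm by 177 mm) begins 78 mm behind the grasp point.
Start: joints at [-1.239, 0.276, 1.505, -0, 1.361, -0.121], TCP at [0.252, -0.517, 0.23] pointing down, gripper open.
Joint ranges: [-2.89, 2.89], [-0.75, 2.08], [0.22, 2.7], [-1.18, 4.32], [0.11, 2.71], [-2.7, 2.7]. Speed limits (rad/s): [2.57, 2.57, 3.14, 3.14, 3.14, 3.14].

INTERFACE

Orientations are given as a unit quaternion [w, x, y, z].
In Python, from plant import r, gripper_to, inverse_kinematics, vision, models, telemetry gives the robot as it stands. Calls block until the motion is done:
- r.move_to(position, orientation): joint-space move of the TCP to a pose.
- r.move_l(position, rot=None, vel=0.15, guard=None): straight line of the TCP; rot=None keeps the orientation; vel is the mean speed in m/s. With guard (N) it stops when the force on the tool has changed by that much, and returns True; else False.
- r.movej(angles): joint-space move.
- gripper_to(opening, f_grip=None): finger opening in m; f_grip is the grip in N (None keeps the last); returns when the fingers have stopped.
- r.hold(seconds).
- inverse_kinematics(position, orientation): joint angles nearest the present ones, or None.
- vision.snapshot(name): name is "scene" or "side" or "wrist"; returns the picture (480x640x3 uint8, red, green, blue); there is no depth.
- vision.get_calibration(name): a dict with "fx", "fy", "cx", "cy" (pixels), "position" and "orientation" of the camera in the world. Camera axes: x right, y down, z forward; pixel columns grow to the right and rows downward; lengths in m; the calibration is good to about 2 mm. A picture is of the moment at which its call begins: read the wrist's pose just before it. get_calibration takes no time and is no camera call; for the wrist camera it gives the pose at the moment of the call.
A pose or a line that the arm cannot do raises r.PlanningError and nothing moves.
- r.sign_off(): hands the job in; it is judged then, once.
Trained networks look in the newest picture that a camera, given by its name, has taken for a name from the list of things; names that differ only in an ending like _2 or _b are one class to them, and where a whole thing is asked for, a point or a joint stands for the part that bears it (a point fixed in the world has none). Each returns a list of dicts, best first, with "score" (0 to 1); they miss things now and then, are a little off and sometimes report something else, mostly with a low value. They report only what shows in the picture. A call takes as long as a camera call. They do not tell look-alikes from the thing itself.
- models.boxes_of(thing, camera): "at" ([x, y, z] in m, in world coordinates, good to about 4 mm: the middle of the surface that is visible of it).
- models.regions_of(thing, camera): "pixels" (480x640 bool, what is visible of it).
- models.mark_of(thing, camera): "at" ([x, y, z] in m, in world coordinates, good to about 4 mm: a listed point, or the origin of a listed thing).
Readings, each from a call of its own:
- telemetry.current_t(): time.
- telemetry.current_joints(): joint angles.
- telemetry.current_dq(): joint speeds.
- telemetry.current_joint_efforts(): joint torques, N m.
- telemetry.current_ee_pos(): TCP position.
- telemetry.current_tool_rot(): TCP orientation.
- telemetry.current_wrist_force(): force on the tool from outside, world axes, zero at the start.
- telemetry.current_torque(): the same for the moment, N m.
- telemetry.current_opening(): finger opening in m.
- telemetry.current_finger_force(): force on a finger pad.
Only numpy, scipy, OpenCV 4.12 (cv2) and the standard library are available. Lean on these libraries where they do the work, as an engineer would, in place of code of your own. Each camera call takes 0.05 s, during which the arm holds its last target. There are 200 camera calls.

TASK

Take the scraper block by its wooden grip, lay its rubber edge on the sloped plate so that it runs up the slope, and wipe all three rail offcuts sideways off the end of the plate into the yellow chip tray. The offcuts are sharp, so move them only with the scraper, never with the gripper, and leave the dish of screws and the multimeter where they are. Finally stand the scraper upright on the bench again, clear of the tray.

Things in the scene. Friction and masses are not known exactly. Their poses are not given: they have to be found in the camera images.
- scraper: scraper block, loose, upright on the bench: black rubber foot 120 x 22 mm, aluminium holder 120 x 28 mm to 32 mm high, wooden grip above it 80 mm long x 28 mm thick, from 32 to 93 mm high. Origin: centre of the underside of the foot; x along the 120 mm edge, y across the 28 mm thickness (grip it across y), z up through the grip. About 250 g.
- edge_a (a point): point on the underside of the scraper's foot, 55 mm from its middle along its +x
- edge_b (a point): point on the underside of the scraper's foot, 55 mm from its middle along its -x
- plate: sloped plate on a blue stand, fixed: black rubber face, 150 mm up the slope x 220 mm wide, rising at 30 degrees away from the robot. Origin: centre of the rubber face (92 mm above the bench); x up the slope, y level along the width, z out of the face. A lip 10 mm high closes the low edge (x = -75 mm); the ends (y = +-110 mm) are open.
- chip_tray: open yellow tray, fixed, on the bench at one end (left or right) of the plate and reaching 33 mm under that end: 170 mm (x) x 120 mm (y) x 38 mm high, walls 4 mm. Origin: centre of its underside; z up.
- dish: round steel dish of good screws, 96 mm across, 19 mm high, on the bench at the other end of the plate, partly under it; origin at the centre of its underside
- meter: orange multimeter lying on the bench in front of the desk, 150 x 78 x 48 mm; origin at the centre of its underside
- offcut_0: offcut of steel top-hat mounting rail, 40 mm long (x), 27 mm wide at the bottom and 35 mm over its two flanges at the top, 7.5 mm high, loose on the sloped plate with the flanges up; origin at the centre of its underside; 30 to 50 g
- offcut_1: offcut of steel top-hat mounting rail, 48 mm long (x), 27 mm wide at the bottom and 35 mm over its two flanges at the top, 7.5 mm high, loose on the sloped plate with the flanges up; origin at the centre of its underside; 30 to 50 g
- offcut_2: offcut of steel top-hat mounting rail, 56 mm long (x), 27 mm wide at the bottom and 35 mm over its two flanges at the top, 7.5 mm high, loose on the sloped plate with the flanges up; origin at the centre of its underside; 30 to 50 g
Not all that is in view belongs to the job. Several things have the shape of the chip_tray; the one meant has the colours described above.

How it is judged:
On the way, in this order (a step that is already met when the one before it is completed fails the run):
1. the scraper's edge lies on the sloped plate, running along the slope (both ends of the edge within 15 mm of the rubber, over the plate) (z of edge_a in the frame of plate between -0.006 and 0.015 m and x of edge_a in the frame of plate between -0.085 and 0.095 m and y of edge_a in the frame of plate between -0.12 and 0.12 m and z of edge_b in the frame of plate between -0.006 and 0.015 m and x of edge_b in the frame of plate between -0.085 and 0.095 m and y of edge_b in the frame of plate between -0.12 and 0.12 m), for 0.1 s.
2. all three offcuts lie in the yellow tray (x of offcut_0 in the frame of chip_tray between -0.083 and 0.083 m and y of offcut_0 in the frame of chip_tray between -0.058 and 0.058 m and z of each of offcut_0, offcut_1, offcut_2 in the frame of chip_tray below 0.045 m and x of offcut_1 in the frame of chip_tray between -0.083 and 0.083 m and y of offcut_1 in the frame of chip_tray between -0.058 and 0.058 m and x of offcut_2 in the frame of chip_tray between -0.083 and 0.083 m and y of offcut_2 in the frame of chip_tray between -0.058 and 0.058 m), for 0.2 s.
At the end, for the whole second after the job is handed in: All three offcuts lie at rest inside the yellow tray (their origins within its walls and less than 45 mm above the bench), and the scraper stands upright (within about 8 degrees) and still on the bench, not in the tray (its middle more than 75 mm from the middle of the tray), and released (all of step 2 and linear speed of each of offcut_0, offcut_1, offcut_2 below 0.03 m/s and height (world z) of scraper between -0.006 and 0.012 m and angle between scraper's own z axis and vertical below 0.15 rad and horizontal distance between scraper and chip_tray above 0.075 m and linear speed of scraper below 0.02 m/s); the robot touches nothing.
It fails at once if the gripper or arm touches an offcut (contact force between any of the fingers, the arm and offcut_0 above 0.5 N or contact force between any of the fingers, the arm and offcut_1 above 0.5 N or contact force between any of the fingers, the arm and offcut_2 above 0.5 N).
It fails at once if the dish or the multimeter is moved by more than 20 mm (distance of any of dish, meter from where it was at the start of the episode above 0.02 m).
It also fails if it takes over 56 s, if anything falls off the work surface, if the arm or the gripper's body presses on something with over 40 N, if the wrist force passes 120 N, or if a joint passes its speed limit or range.

## Working session

There is one attempt and no reset: what is moved stays moved. The work goes in short steps, each a Python script; the robot and the scene stay as the last script left them, time stands still between calls to the robot, and variables do not carry over. Pictures are saved under pics/ and viewed, at most 10 in all, crops included, and the job is handed in when it is done.

```bash
ls; mkdir -p pics; python3 - <<'E'
from plant import *
import cv2,numpy as np
from plant import r,vision,models,telemetry
ims=[]
for c in ("scene","side"):
    im=vision.snapshot(c); ims.append(im)
    k=vision.get_calibration(c); print(c,np.round(k["position"],3),np.round(k["orientation"],3),k["fx"])
    cv2.imwrite(f"pics/{c}0.png",im[:,:,::-1])
    for t in ["scraper","edge_a","edge_b","plate","chip_tray","dish","meter","offcut_0","offcut_1","offcut_2"]:
        print(t,[(np.round(d["at"],3).tolist(),round(d["score"],2)) for d in models.mark_of(t,c)][:4])
print(telemetry.current_t())
E
```

```text
pics
scene [-0.168  0.53   0.974] [ 0.179 -0.487  0.803 -0.294] 457.1131581024043
scraper [([0.401, -0.132, 0.001], 0.72)]
edge_a [([0.39, -0.185, -0.002], 0.94), ([0.411, -0.083, 0.003], 0.77)]
edge_b [([0.39, -0.185, -0.002], 0.94), ([0.411, -0.083, 0.003], 0.77)]
plate [([0.531, 0.341, 0.092], 0.59), ([0.547, 0.292, 0.092], 0.46), ([0.544, 0.347, 0.101], 0.31)]
chip_tray [([0.503, 0.481, 0.001], 0.83), ([0.553, 0.652, -0.002], 0.72)]
dish [([0.408, -0.082, 0.004], 0.29)]
meter [([0.388, 0.132, -0.001], 0.57)]
offcut_0 [([0.528, 0.4, 0.096], 0.91), ([0.544, 0.342, 0.102], 0.71), ([0.549, 0.289, 0.096], 0.59)]
offcut_1 [([0.528, 0.4, 0.096], 0.91), ([0.544, 0.342, 0.102], 0.71), ([0.549, 0.289, 0.096], 0.59)]
offcut_2 [([0.528, 0.4, 0.096], 0.91), ([0.544, 0.342, 0.102], 0.71), ([0.549, 0.289, 0.096], 0.59)]
side [0.38  1.444 0.97 ] [ 0.021 -0.049  0.885 -0.463] 566.2743020076763
scraper [([0.398, -0.133, -0.001], 0.59), ([0.548, 0.29, 0.095], 0.42)]
edge_a [([0.39, -0.189, 0.002], 0.85)]
edge_b [([0.39, -0.189, 0.002], 0.85)]
plate [([0.534, 0.343, 0.091], 0.69)]
chip_tray [([0.55, 0.657, 0.002], 0.72), ([0.508, 0.477, -0.001], 0.6)]
dish []
meter [([0.393, -0.187, 0.004], 0.72), ([0.389, 0.122, -0.002], 0.7), ([0.403, -0.132, 0.002], 0.57)]
offcut_0 [([0.547, 0.287, 0.094], 0.69), ([0.524, 0.396, 0.09], 0.59), ([0.544, 0.342, 0.098], 0.44)]
offcut_1 [([0.547, 0.287, 0.094], 0.69), ([0.524, 0.396, 0.09], 0.59), ([0.544, 0.342, 0.098], 0.44)]
offcut_2 [([0.547, 0.287, 0.094], 0.69), ([0.524, 0.396, 0.09], 0.59), ([0.544, 0.342, 0.098], 0.44)]
1.1
```

View pics/scene0.png

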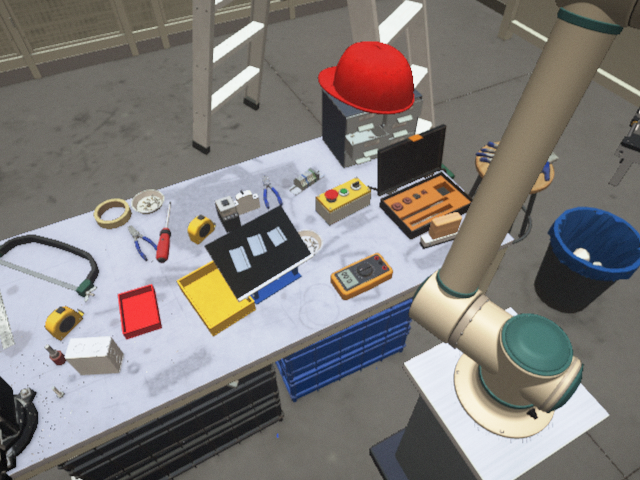

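View pics/side0.png

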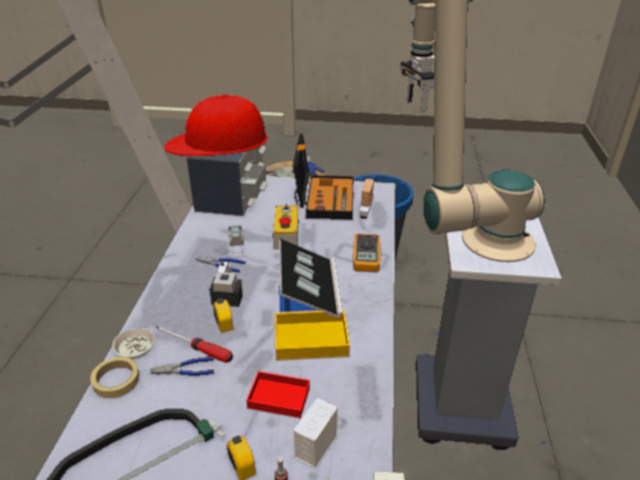

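The scene view shows the plate at about (262,252), with the three offcuts on it at (223,258), (257,246) and (278,236). The yellow tray is on its left at (215,300), the red look-alike at (140,310). The scraper is at (440,230) beside the open tool case, and the meter is at (362,275). The side view agrees. Next I fit the plate pose and look at the scraper from above.

```bash
cat > h.py <<'E'
import numpy as np, cv2
from scipy.spatial.transform import Rotation as R
from scipy.optimize import least_squares
from plant import r,gripper_to,inverse_kinematics,vision,models,telemetry
def rot(q): q=np.array(q); return R.from_quat(q[[1,2,3,0]])
def quat(m): q=R.from_matrix(m).as_quat(); return q[[3,0,1,2]]
def proj(P,k):
    c=rot(k["orientation"]).inv().apply(np.asarray(P)-k["position"])
    return np.c_[k["fx"]*c[:,0]/c[:,2]+k["cx"],k["fy"]*c[:,1]/c[:,2]+k["cy"]]
def plate_R(yaw): return (R.from_euler("z",yaw)*R.from_euler("y",-np.pi/6)).as_matrix()
E
python3 - <<'E'
from h import *
loc=np.array([[x,y,0] for x,y in((-.075,-.11),(-.075,.11),(.075,.11),(.075,-.11))])
obs=[]
p0=np.array([.533,.342,.2])
f=lambda p:np.array([p[0],p[1],.092])+loc@plate_R(p[2]).T
for c in("scene","side"):
    im=vision.snapshot(c); k=vision.get_calibration(c)
    m=sum(x["pixels"].astype(int) for x in models.regions_of("plate",c)[:1])
    m=(m>0)
    # dark rubber + offcuts: restrict to region hull
    ct=max(cv2.findContours(m.astype(np.uint8),0,2)[0],key=cv2.contourArea)
    hull=cv2.convexHull(ct)
    q=cv2.approxPolyN(hull,4)[0] if hasattr(cv2,"approxPolyN") else None
    e=proj(f(p0),k); q=np.array(q).reshape(-1,2)
    o=np.array([q[np.argmin(np.linalg.norm(q-x,axis=1))] for x in e])
    print(c,m.sum(),e.round(0).tolist(),o.tolist()); obs.append((k,o))
for sel in([0],[1],[0,1]):
    s=least_squares(lambda p:np.concatenate([(proj(f(p),obs[i][0])-obs[i][1]).ravel() for i in sel]),p0,loss="soft_l1")
    print(sel,s.x,np.abs(s.fun).round(1))
r.move_to([.40,-.20,.30],quat(np.array([[0,1,0],[1,0,0],[0,0,-1.]])) ) if 0 else None
for yaw in(0,np.pi/2,-np.pi/2,np.pi):
    c,sn=np.cos(yaw),np.sin(yaw); M=np.array([[c,sn,0],[sn,-c,0],[0,0,-1.]])
    print(yaw,inverse_kinematics([.40,-.13,.3],quat(M)))
print(telemetry.current_tool_rot(),vision.get_calibration("wrist"))
E
```

```text
scene 4722 [[311.0, 252.0], [238.0, 298.0], [204.0, 245.0], [279.0, 203.0]] [[313, 257], [238, 302], [203, 244], [280, 204]]
side 2600 [[328.0, 258.0], [338.0, 313.0], [282.0, 292.0], [279.0, 237.0]] [[333, 259], [343, 318], [281, 296], [279, 237]]
[0] [0.52416612 0.34484232 0.18292801] [1.2 1.6 0.7 1.1 1.3 3.1 0.6 2. ]
[1] [0.52655646 0.35515619 0.1756896 ] [1.7 2.2 4.3 0.7 1.6 0.8 2.8 2.9]
[0, 1] [0.52455661 0.34645774 0.17781972] [1.8 1.2 1.6 1.  0.6 3.1 0.2 2.2 0.8 0.3 3.  3.2 3.2 3.2 4.  1.1]
0 [-4.79994383e-01  2.57799895e-03  1.66585757e+00 -4.44089210e-16
  1.47315708e+00  1.09080194e+00]
1.5707963267948966 [-4.79994383e-01  2.57799895e-03  1.66585757e+00 -4.44089210e-16
  1.47315708e+00 -4.79994383e-01]
-1.5707963267948966 [-4.79994383e-01  2.57799895e-03  1.66585757e+00 -4.44089210e-16
  1.47315708e+00  2.66159827e+00]
3.141592653589793 [-4.79994383e-01  2.57799895e-03  1.66585757e+00 -4.44089210e-16
  1.47315708e+00 -2.05079071e+00]
[ 4.57460699e-05  9.74484601e-01  2.24454363e-01 -1.13438786e-06] {'fx': 422.74318944279486, 'fy': 422.74318944279486, 'cx': 316.8688121938241, 'cy': 239.36254748663893, 'position': array([ 0.32450212, -0.48141018,  0.38455682]), 'orientation': array([ 0.11951154,  0.83945529, -0.52478653, -0.07503935])}
```

```bash
cat >> h.py <<'E'
def down(yaw):
    c,s=np.cos(yaw),np.sin(yaw); return quat(np.array([[c,s,0],[s,-c,0],[0,0,-1.]]))
def marks(t,c): return [(np.round(d["at"],4).tolist(),round(d["score"],2)) for d in models.mark_of(t,c)]
E
python3 - <<'E'
from h import *
r.move_to([.43,.34,.36],down(.19)); r.hold(.3)
k=vision.get_calibration("wrist"); im=vision.snapshot("wrist")
cv2.imwrite("pics/w_plate.png",im[:,:,::-1])
for t in("plate","chip_tray","dish","offcut_0"): print(t,marks(t,"wrist"))
loc=np.array([[x,y,0] for x,y in((-.075,-.11),(-.075,.11),(.075,.11),(.075,-.11))])
print(proj(np.array([.5245,.3465,.092])+loc@plate_R(.178).T,k).round(0).tolist())
g=models.regions_of("plate","wrist")
if g:
    ct=max(cv2.findContours(g[0]["pixels"].astype(np.uint8),0,2)[0],key=cv2.contourArea)
    print(cv2.approxPolyN(cv2.convexHull(ct),4).tolist())
r.move_to([.40,-.21,.30],down(np.radians(78.6))); r.hold(.3)
im=vision.snapshot("wrist"); cv2.imwrite("pics/w_scr.png",im[:,:,::-1])
for t in("scraper","edge_a"): print(t,marks(t,"wrist"))
print(telemetry.current_t(),vision.get_calibration("wrist"))
E
```

```text
plate [([0.5344, 0.3433, 0.0927], 0.69)]
chip_tray [([0.5087, 0.4772, -0.001], 0.93), ([0.5489, 0.6595, -0.0051], 0.55)]
dish [([0.5582, 0.2083, -0.002], 0.89), ([0.393, 0.1303, -0.0022], 0.61)]
offcut_0 [([0.5209, 0.3967, 0.0948], 0.89), ([0.5436, 0.2934, 0.092], 0.72), ([0.5441, 0.3462, 0.0976], 0.59), ([0.5346, 0.3425, 0.0924], 0.44)]
[[429.0, 168.0], [225.0, 165.0], [198.0, 16.0], [465.0, 20.0]]
[[[471, 10], [433, 174], [231, 174], [202, 7]]]
scraper [([0.4053, -0.1343, 0.002], 0.71)]
edge_a [([0.3939, -0.1865, 0.0002], 0.81), ([0.4095, -0.0771, 0.0009], 0.66)]
7.4833 {'fx': 422.74318944279486, 'fy': 422.74318944279486, 'cx': 316.8688121938241, 'cy': 239.36254748663893, 'position': array([ 0.41601584, -0.1300971 ,  0.45406367]), 'orientation': array([ 0.13987254,  0.98521707, -0.09783152, -0.01455976])}
```

View pics/w_plate.png

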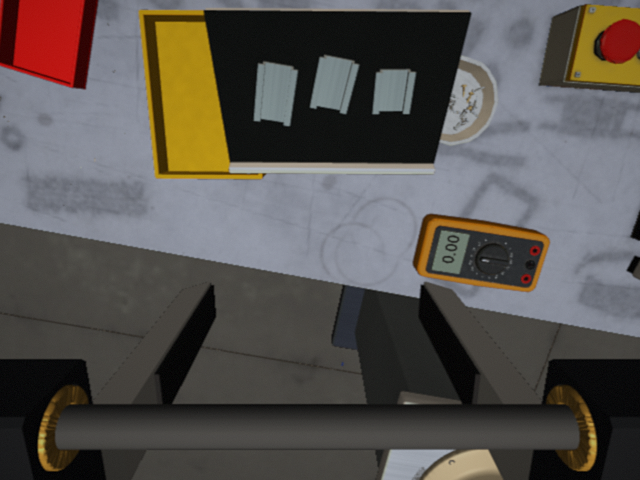

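View pics/w_scr.png

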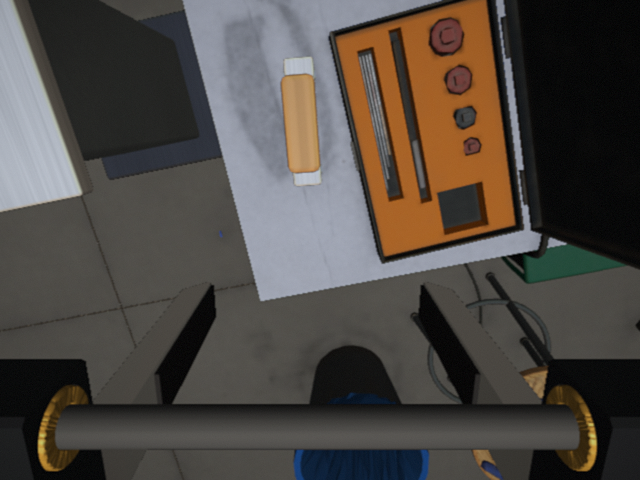

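```bash
python3 - <<'E'
from h import *
def ray(px,k,z):
    d=rot(k["orientation"]).apply([(px[0]-k["cx"])/k["fx"],(px[1]-k["cy"])/k["fy"],1]); p=np.array(k["position"])
    return p+d*(z-p[2])/d[2]
k=vision.get_calibration("wrist")
a,b=ray((299,58),k,.032),ray((307,185),k,.032)
print("holder",a,b,(a+b)/2,np.degrees(np.arctan2(*(a-b)[[1,0]])),np.linalg.norm(a-b))
print("grip",ray((301,123),k,.093))
# plate fit from the earlier wrist view: tool pose commanded there
T=rot(telemetry.current_tool_rot()); tp=np.array(telemetry.current_ee_pos())
rel=T.inv().apply(np.array(k["position"])-tp); relq=T.inv()*rot(k["orientation"])
T1=rot(down(.19)); k1=dict(k); k1["position"]=np.array([.43,.34,.36])+T1.apply(rel)
q=(T1*relq).as_quat(); k1["orientation"]=q[[3,0,1,2]]
o=np.array([[436,163],[229,163],[206,10],[471,11]])
loc=np.array([[x,y,0] for x,y in((-.075,-.11),(-.075,.11),(.075,.11),(.075,-.11))])
f=lambda p:np.array([p[0],p[1],.092])+loc@plate_R(p[2]).T
s=least_squares(lambda p:(proj(f(p),k1)-o).ravel(),[.53,.342,.19]); print(s.x,s.fun.round(1))
P=np.array([s.x[0],s.x[1],.092])
for m in([.5209,.3967,.0948],[.5436,.2934,.092],[.5441,.3462,.0976]): print((plate_R(s.x[2]).T@(np.array(m)-P)).round(3))
E
```

```text
holder [ 0.40954925 -0.0755442   0.032     ] [ 0.39285021 -0.19240274  0.032     ] [ 0.40119973 -0.13397347  0.032     ] 81.86751364898018 0.11804565932412414
grip [ 0.40176886 -0.13224014  0.093     ]
[0.53081608 0.34244932 0.18688857] [-0.9 -0.5  1.5 -1.2 -2.1  0.7  1.6  0.7]
[0.002 0.055 0.002]
[ 0.003 -0.051 -0.002]
[ 0.015  0.001 -0.002]
```

```bash
cat >> h.py <<'E'
P=np.array([.532,.3425,.092]); PR=plate_R(.187)
def pw(x,y,z): return P+PR@np.array([x,y,z])
def pq(s): return quat(PR@np.diag([s,-s,-1.]))
E
python3 - <<'E'
from h import *
for s in(1,-1):
    for y in(-.097,0,.13):
        for z in(.075,.2):
            q=inverse_kinematics(pw(-.008,y,z),pq(s)); print(s,y,z,None if q is None else np.round(q,2))
yw=np.radians(81.9)
gripper_to(.05)
r.move_to([.4015,-.1335,.20],down(yw))
r.move_l([.4015,-.1335,.072],vel=.12)
gripper_to(.02,50)
print(telemetry.current_opening(),telemetry.current_finger_force(),telemetry.current_wrist_force(),telemetry.current_ee_pos(),telemetry.current_t())
r.move_l([.4015,-.1335,.25],vel=.15); r.hold(.2)
print(telemetry.current_wrist_force(),telemetry.current_opening(),telemetry.current_t())
E
```

```text
1 -0.097 0.075 [ 0.38  0.11  2.08 -0.22  0.45  1.94]
1 -0.097 0.2 [ 0.42 -0.1   1.98 -0.17  0.76  1.89]
1 0 0.075 [ 0.61  0.18  1.99 -0.42  0.53  2.31]
1 0 0.2 [ 0.68 -0.01  1.9  -0.33  0.81  2.24]
1 0.13 0.075 [ 0.85  0.29  1.83 -0.52  0.66  2.59]
1 0.13 0.2 [ 0.93  0.13  1.74 -0.44  0.92  2.52]
-1 -0.097 0.075 [ 0.38  0.11  2.08 -0.22  0.45 -1.2 ]
-1 -0.097 0.2 [ 0.42 -0.1   1.98 -0.17  0.76 -1.25]
-1 0 0.075 [ 0.61  0.18  1.99 -0.42  0.53 -0.83]
-1 0 0.2 [ 0.68 -0.01  1.9  -0.33  0.81 -0.9 ]
-1 0.13 0.075 [ 0.85  0.29  1.83 -0.52  0.66 -0.55]
-1 0.13 0.2 [ 0.93  0.13  1.74 -0.44  0.92 -0.62]
0.027943565273915952 49.90455150604248 [-0.34535677  0.38117816  3.28771105] [ 0.40167425 -0.13357769  0.07233101] 10.5667
[-0.91668265  0.01226017 -2.78467871] 0.027795231762913677 12.1
```

```bash
python3 - <<'E'
from h import *
r.move_to(pw(-.008,-.098,.17),pq(-1))
r.move_l(pw(-.008,-.098,.085),vel=.12)
g=r.move_l(pw(-.008,-.098,.069),vel=.03,guard=6)
print(g,(PR.T@(np.array(telemetry.current_ee_pos())-P)).round(4),PR.T@np.array(telemetry.current_wrist_force()))
for c in("scene","side"):
    im=vision.snapshot(c); print(c,[(np.round(PR.T@(np.array(m[0])-P),3),m[1]) for m in marks("edge_a",c)])
    cv2.imwrite(f"pics/{c}1.png",im[:,:,::-1]) 
a=cv2.imread("pics/scene1.png")[180:330,150:350]; b=cv2.imread("pics/side1.png")[200:350,230:430]
cv2.imwrite("pics/c1.png",cv2.resize(np.hstack([a,b]),(800,300),interpolation=2))
print(telemetry.current_t())
E
```

```text
True [-0.0077 -0.0979  0.0731] [ 0.19166655 -0.93557055  2.35625556]
scene [(array([ 0.041, -0.094, -0.001]), 0.83), (array([-0.062, -0.096,  0.004]), 0.55)]
side [(array([-0.062, -0.094, -0.001]), 0.83), (array([ 0.049, -0.101,  0.002]), 0.76)]
14.975
```

View pics/c1.png

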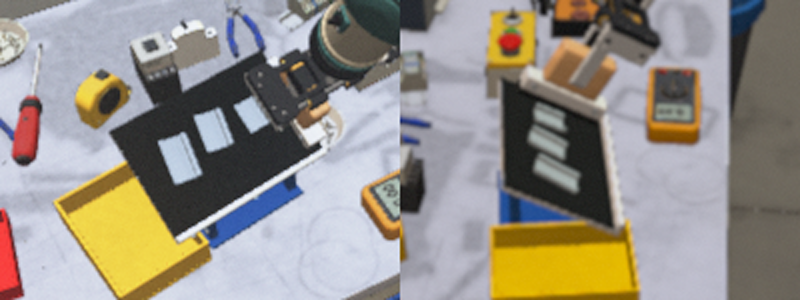

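The crop shows the scraper lying along the slope at the right end of the plate. All three offcuts are to its left and untouched. Now I sweep.

```bash
python3 - <<'E'
from h import *
for y in(0,.05):
    g=r.move_l(pw(-.008,y,.0733),vel=.06,guard=25)
    print(g,(PR.T@(np.array(telemetry.current_ee_pos())-P)).round(4),PR.T@np.array(telemetry.current_wrist_force()))
for c in("scene","side"):
    im=vision.snapshot(c); cv2.imwrite(f"pics/{c}2.png",im[:,:,::-1]) 
    print(c,[(np.round(PR.T@(np.array(m[0])-P),3),m[1]) for m in marks("offcut_0",c)])
a=cv2.imread("pics/scene2.png")[180:330,150:350]; b=cv2.imread("pics/side2.png")[200:350,230:430]
cv2.imwrite("pics/c2.png",cv2.resize(np.hstack([a,b]),(800,300),interpolation=2))
print(telemetry.current_t())
E
```

```text
False [-0.0124 -0.005   0.0734] [ -3.57357073 -11.73481971  11.56151694]
False [-0.0121  0.0449  0.0733] [ -2.95718215 -10.19286763  11.393316  ]
scene [(array([-0.034,  0.111,  0.002]), 0.67), (array([-0.014,  0.081, -0.   ]), 0.5), (array([-0.075,  0.126, -0.036]), 0.39)]
side [(array([-0.034,  0.104, -0.001]), 0.69), (array([-0.08 ,  0.125, -0.037]), 0.64), (array([-0.013,  0.077,  0.001]), 0.51)]
17.95
```

View pics/c2.png

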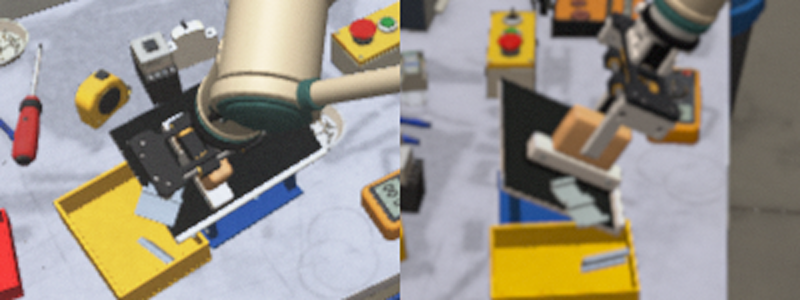

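One offcut is in the tray at crop pixel (155,248) and two are at the end of the plate, ahead of the scraper. I continue past the end.

```bash
python3 - <<'E'
from h import *
for y in(.10,.14):
    g=r.move_l(pw(-.008,y,.074),vel=.05,guard=25)
    print(g,(PR.T@(np.array(telemetry.current_ee_pos())-P)).round(4),PR.T@np.array(telemetry.current_wrist_force()))
r.hold(.4)
r.move_l(pw(-.008,.14,.16),vel=.15)
for c in("scene","side"):
    im=vision.snapshot(c); cv2.imwrite(f"pics/{c}3.png",im[:,:,::-1]) 
    print(c,[(np.round(m[0],3),m[1]) for m in marks("offcut_0",c)])
a=cv2.imread("pics/scene3.png")[180:330,150:350]; b=cv2.imread("pics/side3.png")[220:370,230:430]
cv2.imwrite("pics/c3.png",cv2.resize(np.hstack([a,b]),(800,300),interpolation=2))
print(telemetry.current_t())
E
```

```text
False [-0.0112  0.0972  0.0732] [-2.71374577 -3.26360466  3.9369638 ]
False [-0.0083  0.1398  0.0739] [-1.67197105 -0.25122241 -2.85641859]
scene [(array([0.464, 0.462, 0.025]), 0.64), (array([0.47 , 0.441, 0.027]), 0.46)]
side [(array([0.506, 0.449, 0.013]), 0.76), (array([0.473, 0.441, 0.025]), 0.61), (array([0.46 , 0.461, 0.019]), 0.54)]
21.375
```

View pics/c3.png

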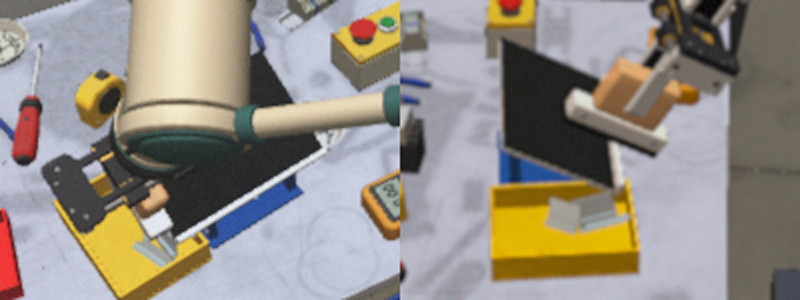

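All three offcuts lie in the tray, at heights of 13–27 mm, and the plate is clear. Now I return the scraper.

```bash
python3 - <<'E'
from h import *
yw=np.radians(81.9)
r.move_l(pw(-.008,.10,.22),vel=.2)
r.move_to([.4015,-.1335,.22],down(yw))
r.move_l([.4015,-.1335,.085],vel=.15)
g=r.move_l([.4015,-.1335,.069],vel=.03,guard=5)
print(g,telemetry.current_ee_pos(),telemetry.current_wrist_force(),telemetry.current_torque())
gripper_to(.05); r.hold(.2)
r.move_l([.4015,-.1335,.22],vel=.15)
r.move_to([.33,-.3,.30],down(yw)); r.hold(.3)
for c in("scene","side"):
    im=vision.snapshot(c); cv2.imwrite(f"pics/{c}4.png",im[:,:,::-1])
    print(c,[(np.round(m[0],3),m[1]) for m in marks("offcut_0",c)],marks("scraper",c),marks("edge_a",c))
a=cv2.imread("pics/scene4.png")[180:330,150:350]; a2=cv2.imread("pics/scene4.png")[150:300,340:540]; b=cv2.imread("pics/side4.png")[220:370,230:430]; b2=cv2.imread("pics/side4.png")[120:270,280:480]
cv2.imwrite("pics/c4.png",cv2.resize(np.vstack([np.hstack([a,b]),np.hstack([a2,b2])]),(800,600),interpolation=2))
print(telemetry.current_t())
E
```

```text
True [ 0.40158137 -0.13358929  0.07202315] [ 0.4257906  -0.17760246  3.47823487] [ 0.02623325 -0.04714066  0.00394781]
scene [(array([0.471, 0.443, 0.028]), 0.6), (array([0.464, 0.459, 0.023]), 0.59), (array([0.506, 0.45 , 0.016]), 0.47)] [([0.4037, -0.1318, 0.0035], 0.75), ([0.557, 0.201, 0.0003], 0.67)] [([0.409, -0.0852, 0.0014], 0.73)]
side [(array([0.504, 0.446, 0.014]), 0.65), (array([0.469, 0.436, 0.025]), 0.51), (array([0.459, 0.458, 0.022]), 0.4)] [([0.3986, -0.1307, 0.001], 0.58), ([0.4709, 0.4399, 0.0268], 0.2)] [([0.3933, -0.1872, 0.0016], 0.87), ([0.4099, -0.0737, -0.0013], 0.68)]
28.8083
```

View pics/c4.png

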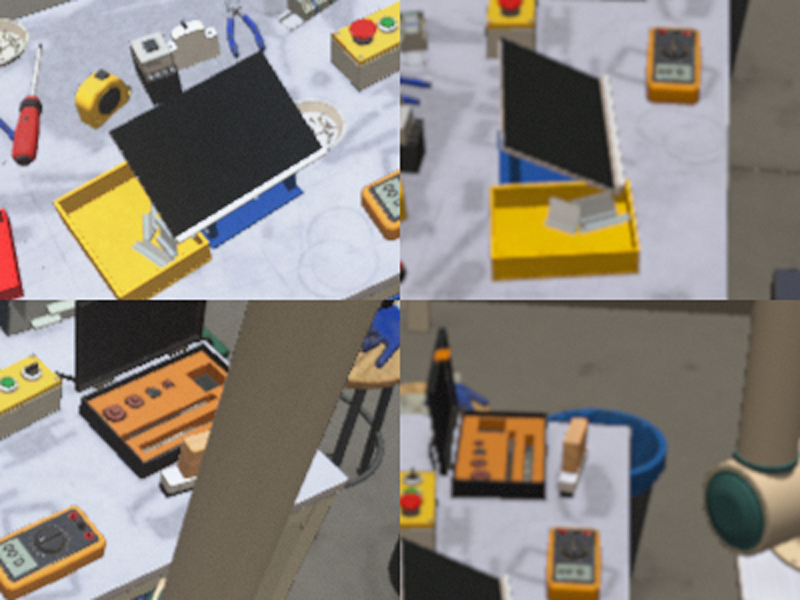

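The scraper stands upright at its old place, the three offcuts lie in the yellow tray, and the dish and meter are untouched.

```bash
python3 -c "
from plant import r
print(r.sign_off())"
```

```text
the job is handed in; nothing more can be done
None
```

The job is handed in, at about 29 s on the robot's clock: all three offcuts are in the yellow tray, the scraper stands upright and released where it started, and in the last pictures the dish and multimeter look unmoved; no verdict was returned.

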